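# Close the sauce warmer's drain with the T-key

### The job

Close the sauce warmer's drain valve before it is filled: take the T-key from its blue holder, lower it down the warmer's service shaft, feel for the square stem at the bottom until the key drops fully onto it, and turn it clockwise (seen from above) to the stop. Then lift the key out, stand it upright in its blue holder again and let go. Be gentle - never press down on the stem with more than about 15 N, and do not force it past its stops - and leave everything else on the table where it is.

Things in the scene. Friction and masses are not known exactly. Their poses are not given: they have to be found in the camera images.
- key_grip (a point): Centre of the red cross bar of the loose steel T-key. The bar is 90 mm long (this point's x), 14 mm wide (y), 14 mm high (z, up when upright). A round shank, 12 mm thick, hangs below its middle; the key's lower end, its socket's mouth, is 160 mm below this point along -z. Weight about 0.3 kg. At the start it stands upright in the blue holder.
- key_mouth (a point): Centre of the open lower end of the T-key's socket, on the key's axis, 160 mm below the bar's centre; axes as key_grip. The socket head is 24 mm square outside and 32 mm tall; its square hole is 16 mm wide and 22 mm deep, sides along x and y.
- warmer: Sauce warmer: a fixed steel box 130 mm high, thermostat knob and spout on its front (-x) face. Origin on the table, below the service shaft's axis; z up. The box reaches from there 50 mm to -x, 210 mm to +x, 110 mm to either side. On top a round aluminium lid, centre 125 mm to +x, its knob 37 mm above the box, and near the corner at +x, +y a small loose white cup 35 mm high.
- shaft_mouth (a point): Centre of the open top of the warmer's vertical service shaft, edged by a thin black rim, 130 mm above the table; axes as warmer. The shaft is 40 mm square (sides along x and y) and 122 mm deep. A key resting unmatched on the stem has its mouth 94 to 98 mm below this point; dropped fully home on it 116 mm (deeper than 111 mm counts as home).
- shaft_floor (a point): Bottom of the shaft on its axis, 122 mm below its mouth. Here stands the brass stem, up to 1.5 mm off the axis: 14 mm square, 24 mm tall, with a 4 mm round tapered tip on top. How the square is turned is not measured and differs each time: under light pressure (about 6 N) turn the key slowly until the corners match (at most a quarter turn one way) and it drops 18 mm.
- stem (a joint): Turn of the drain valve's stem, rad: 0 fully open (a hard stop too), growing clockwise seen from above, 1.05 at the hard stop (drain closed). It starts between 0 and 0.3, turns against a steady friction of about 0.1 N m and stays where it is left; keep the turning moment below 0.4 N m at the stops. Its value does not tell how the square's sides lie.
- holder_floor (a point): Centre of the inner floor of the T-key's holder, a fixed blue square tube on a black 80 mm foot; z up. This floor is 8 mm above the table; the hole is 37 mm square (sides along this point's x and y) and 82 mm deep, its rim 90 mm above the table. The key's socket end stands on this floor.
Things that resemble listed ones, but are neither listed nor needed, are in the scene too. Of the things that look like the part that bears holder_floor, the largest one is meant.

How it is judged (in metres and radians):
On the way, in this order (a step that is already met when the one before it is completed fails the run):
1. the key's socket is seated over the square stem at the bottom of the shaft (z of key_mouth in the frame of shaft_mouth below -0.111 m and horizontal distance between key_mouth and shaft_mouth below 0.008 m), for 0.1 s.
2. the stem is turned clockwise to its stop with the key on it (value of joint stem above 0.96 rad and z of key_mouth in the frame of shaft_mouth below -0.108 m and horizontal distance between key_mouth and shaft_mouth below 0.008 m), for 0.1 s.
At the end, for the whole second after the job is handed in: The stem is turned to its stop (joint above 0.95 of 1.05 rad); the T-key stands in its blue holder, mouth within 14 mm of the holder's axis and within 8 mm of its floor, upright within 0.2 rad, at rest, let go (value of joint stem above 0.95 rad and horizontal distance between key_mouth and holder_floor below 0.014 m and z of key_mouth in the frame of holder_floor below 0.008 m and angle between key_grip's own z axis and vertical below 0.2 rad and linear speed of key below 0.02 m/s); the robot touches nothing.
It fails at once if the key is pressed down on the stem with more than 20 N (resting on its top, or bottomed on its tip) ((contact force between key and core above 20 N and z of key_mouth in the frame of shaft_mouth above -0.101 m) or contact force between key and stem_c1 above 20 N).
It fails at once if the stem is wrenched against a stop (more than 80 N between key and stem, about 0.5 N m; turning it takes about 0.1 N m) (contact force between key and core above 80 N).
It fails at once if the key is knocked against the warmer with more than 30 N (contact force between key and warmer above 30 N).
It fails at once if the warmer is hit by the arm (contact force between the arm and warmer above 20 N).
It fails at once if a bystander (bottle, cup, lid, spatula, jar or tin) is moved by more than 30 mm (distance of any of bottle_a, bottle_b, portion_cup, jar_lid, spatula, pepper_jar, tin from where it was at the start of the episode above 0.03 m).
It also fails if it takes over 72 s, if anything falls off the work surface, if the arm or the gripper's body presses on something with over 40 N, if the wrist force passes 120 N, or if a joint passes its speed limit or range.

### The arm

A 6-joint arm with a two-finger parallel gripper is mounted at the origin on the work surface. World frame = base frame: x ahead of the robot, y to its left, z up, the work surface at z = 0. Lengths are in mm, angles in degrees, forces in N, time in s.
With the tool pointing down it reaches from about 350 to 850 mm from the base axis. Payload 8.1 kg.
Tool frame: the origin (TCP) lies at the centre of the arm's flange, where the gripper is bolted on; the fingertips stand 173 mm ahead of it and the grasp point (between the pads) lies 155 mm ahead of it; z points along the fingers, y is the line along which they close (so a half turn about z gives the same grasp; the last joint's range is limited). The gripper opens to 85 mm and grips with 20 to 120 N. Pads are 22 mm wide; open, the fingers measure 114 mm over their backs; the gripper's body (76 mm by 85 mm) begins 54 mm behind the grasp point. The pads swing forward as they close: fully open they stand 13 mm farther back than shut.
Start: joints at [-77.716, 7.471, 85.268, -0, 87.261, -4.893], TCP at [177.218, -573.237, 404.692] pointing down, gripper open.
Joint ranges: [-169.43, 169.43], [-51.17, 129.36], [1.28, 143.12], [-76.62, 256.62], [0, 156.53], [-152.29, 152.29]. Speed limits (degrees/s): [136.94, 136.94, 159.86, 180, 180, 180].

### API

Orientations are given as [roll, pitch, yaw] about the fixed x, y, z axes, in that order (R = Rz(yaw) Ry(pitch) Rx(roll)).
In Python, from bench import * gives the robot as it stands.
- The arm moves only by the shell command python3 -m jog 'ROWS' [FORCE]. ROWS is text: rows parted by semicolons, each of 7 numbers parted by spaces: the shift along the tool's x, y, z scaled (see below), then the turn, a rotation vector about the tool's x, y, z scaled (see below), then the closure, from -1 (fully open) to 1 (shut). In form: tx ty tz wx wy wz hand; .... A call has 1 to 5 rows; each row shifts and turns the commanded pose from where the row before left it, along the tool's axes as they then stand; what a row does not reach is not made up. The controller multiplies each number of a shift by 0.1 m and each number of a turn by 60 degrees. A row lasts 1/8 s, in which the tool goes at most 62.5 mm and 10.7 degrees, less where a joint would pass 70% of its speed; a pose out of reach is approached as far as the arm can. A call with a number of a shift or a turn outside -1 to 1 is refused whole. A call with a gripper value outside its range is refused whole. The fingers move at their own pace and stop on an object; FORCE is the grip in N (left out, the last holds). Time passes only in rows, so rows that do not move let the fingers close. It gives the time, the measured TCP pose, the force, the opening and the grip force at its end, in the units of the state.
- sense(): the state, without advancing time (a new reading comes with each control period).
- snapshot(name): name is "scene" or "top" or "wrist"; returns a dict with "img" (420x560x3 uint8, red, green, blue), "fx", "fy", "cx", "cy" (pixels), "extrinsics" (4x4, takes a point from camera to world coordinates). Camera axes: x right, y down, z forward; pixel columns grow to the right and rows downward; lengths in mm; the calibration is good to about 2 mm. A picture is of the moment at which its call begins. There is no depth.
- hand_in(): hands the job in; it is judged then, once.
The state is a dict: "time": time; "joint_pos": joint angles; "qd": joint speeds; "joint_efforts": joint torques, N m; "tool_pos": TCP position; "tcp_rot": TCP orientation; "ft_force": force on the tool from outside, world axes, zero at the start; "wrist_torque": the same for the moment, N m; "finger_gap": finger opening in mm; "grip_force": force on a finger pad.
Only numpy, scipy, OpenCV 4.12 (cv2) and the standard library are available. Lean on these libraries where they do the work, as an engineer would, in place of code of your own. Each camera call takes 0.05 s, during which the arm holds its last target. There are 200 camera calls.

## Working session

There is one attempt and no reset: what is moved stays moved. The work goes in short steps, Python scripts to look and compute and a shell command to move; the robot and the scene stay as the last step left them, time stands still between calls to the robot, and variables do not carry over. Pictures are saved under pics/ and viewed, at most 10 in all, crops included, and the job is handed in when it is done.

```bash
mkdir -p pics; ls; python3 - <<'E'
from bench import *
import cv2,numpy as np
s=sense();print(s)
for n in("scene","top"):
    d=snapshot(n);cv2.imwrite(f"pics/{n}0.png",d["img"][:,:,::-1]);print(n,d["fx"],d["fy"],d["cx"],d["cy"],np.round(d["extrinsics"],3).tolist())
E
```

```text
pics
{'time': 0.0, 'joint_pos': array([-7.77156521e+01,  7.51447468e+00,  8.53329850e+01,  1.45064010e-03,
        8.72624923e+01, -4.89229523e+00]), 'qd': array([-0.01679366, -0.00416394, -0.03547749, -0.05626663,  0.07940013,
        0.00656124]), 'joint_efforts': array([-1.20564542e-03, -5.69389772e+01, -5.00559533e+01, -6.52404342e-04,
        1.43949120e-02, -1.70084064e-06]), 'tool_pos': array([ 177.17116383, -572.98259973,  403.6152213 ]), 'tcp_rot': array([-1.79890572e+02, -1.08205890e-02,  1.71765621e+01]), 'ft_force': array([-0.14976019,  0.75223973, -0.01801528]), 'wrist_torque': array([0.01639586, 0.03581915, 0.00277777]), 'grip_force': 0.0, 'finger_gap': 85.1266041719955}
scene 450.4536513905906 450.4536513905906 281.1457083910814 200.1972188117597 [[0.207, 0.851, -0.483, 900.225], [0.978, -0.185, 0.093, -78.88], [-0.01, -0.492, -0.871, 836.203], [0.0, 0.0, 0.0, 1.0]]
top 544.9599909644877 544.9599909644877 277.2088365934853 220.0173858071555 [[0.025, -0.999, 0.047, 437.365], [-1.0, -0.025, 0.017, 12.218], [-0.015, -0.047, -0.999, 1189.007], [0.0, 0.0, 0.0, 1.0]]
```

View pics/scene0.png

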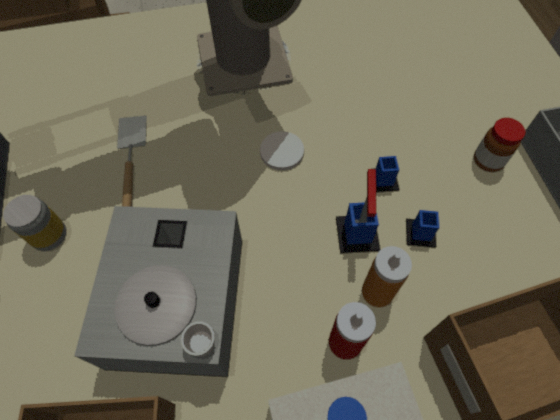

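View pics/top0.png

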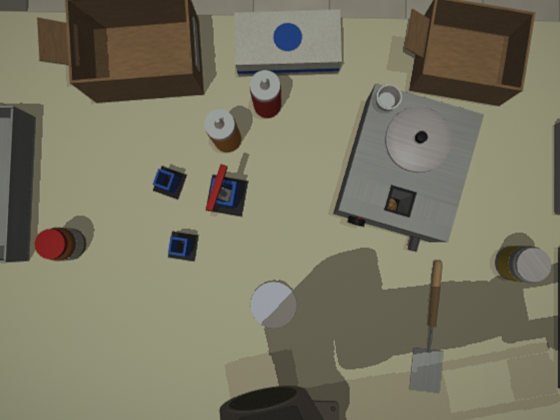

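The key stands in the large holder at top-view (225,193), with its red bar at about (216,188). Look-alikes are the small holders at (168,181) and (181,246), and the red jar at (55,244). The warmer's shaft is at (400,200). I choose the holder at (225,193) because it is the largest and holds the key.

```bash
cat > h.py <<'E'
from bench import *
import cv2,numpy as np
def ray(d,uv,z):
    E=np.array(d["extrinsics"]);v=E[:3,:3]@np.array([(uv[0]-d["cx"])/d["fx"],(uv[1]-d["cy"])/d["fy"],1]);o=E[:3,3]
    return (o+v*(z-o[2])/v[2])[:2]
def blob(d,lo,hi,box):
    hsv=cv2.cvtColor(np.ascontiguousarray(d["img"]),cv2.COLOR_RGB2HSV);m=cv2.inRange(hsv,lo,hi);k=np.zeros_like(m);x0,y0,x1,y1=box;k[y0:y1,x0:x1]=m[y0:y1,x0:x1]
    return k,max(cv2.findContours(k,cv2.RETR_EXTERNAL,cv2.CHAIN_APPROX_NONE)[0],key=cv2.contourArea)
E
cat > m.py <<'E'
from h import *
T=snapshot("top");S=snapshot("scene")
def bar(d,lo,box,zs):
    k,c=blob(d,lo,(12,255,255),box);b=cv2.boxPoints(cv2.minAreaRect(c));print("red",b.round(1).tolist())
    for z in zs:
        p=np.array([ray(d,q,z) for q in b]);e=p[1]-p[0],p[2]-p[1];l=max(e,key=np.linalg.norm)
        print(z,p.mean(0).round(1),[round(float(np.linalg.norm(q)),1) for q in e],np.degrees(np.arctan2(l[1],l[0])).round(1))
bar(T,(0,150,60),(195,150,240,225),(168,175));bar(S,(0,150,60),(355,160,385,220),(168,175))
def quad(d,lo,hi,box,z,n):
    k,c=blob(d,lo,hi,box);r=cv2.minAreaRect(c);b=cv2.boxPoints(r);p=np.array([ray(d,q,z) for q in b]);e=p[1]-p[0],p[2]-p[1]
    print(n,b.round(1).tolist(),p.mean(0).round(1),[(round(float(np.linalg.norm(q)),1),np.degrees(np.arctan2(q[1],q[0])).round(1)) for q in e])
quad(T,(0,0,0),(180,255,50),(375,175,425,222),130,"shaft top")
quad(S,(0,0,0),(180,255,60),(145,212,195,255),130,"shaft scene")
quad(T,(0,0,0),(180,255,50),(202,170,250,220),5,"foot top")
a=cv2.resize(T["img"][150:230,190:260],None,fx=6,fy=6,interpolation=cv2.INTER_CUBIC)
b=cv2.resize(T["img"][170:230,370:430],None,fx=6,fy=6,interpolation=cv2.INTER_CUBIC)
c=np.zeros((480,780,3),np.uint8);c[:,:420]=a;c[:360,420:]=b
cv2.imwrite("pics/crop1.png",c[:,:,::-1])
E
python3 m.py
```

```text
red [[205.1999969482422, 208.39999389648438], [220.0, 164.0], [226.89999389648438, 166.3000030517578], [212.10000610351562, 210.6999969482422]]
168 [544.1 145.9] [88.4, 13.8] -16.7
175 [543.4 145. ] [87.8, 13.7] -16.7
red [[368.0, 169.0], [375.0, 169.0], [375.0, 214.0], [368.0, 214.0]]
168 [544.4 148.5] [12.4, 90.3] -17.8
175 [548.1 146.1] [12.2, 89.4] -17.8
shaft top [[383.79998779296875, 209.5], [390.79998779296875, 185.10000610351562], [415.5, 192.1999969482422], [408.5, 216.60000610351562]] [ 530.3 -207.1] [(49.6, np.float64(-14.9)), (49.7, np.float64(-104.7))]
shaft scene [[152.8000030517578, 246.0], [154.3000030517578, 219.1999969482422], [186.1999969482422, 221.0], [184.6999969482422, 247.8000030517578]] [ 531.4 -206. ] [(51.5, np.float64(173.1)), (56.8, np.float64(74.2))]
foot top [[212.6999969482422, 210.8000030517578], [219.1999969482422, 175.6999969482422], [247.1999969482422, 180.89999389648438], [240.6999969482422, 215.89999389648438]] [543.3 136.3] [(78.0, np.float64(-8.7)), (62.5, np.float64(-99.2))]
```

View pics/crop1.png

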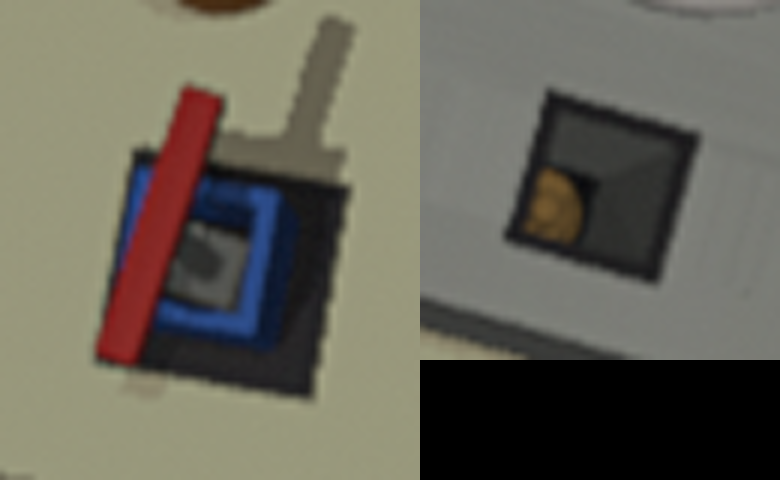

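The crop shows the red bar over the blue holder with its black foot, so the choice is right, and brass is visible at the lower left of the shaft. I'll turn the tool to the bar's yaw first, then look down the shaft on the way.

```bash
cat > w.py <<'E'
# plan: target world TCP x y z yaw -> shift/turn in jog units (tool axes now)
from h import *;import sys
from scipy.spatial.transform import Rotation as R
def plan(p,yaw):
    s=sense();r=R.from_euler('xyz',s["tcp_rot"],degrees=True);t=R.from_euler('xyz',[180,0,yaw],degrees=True)
    print("shift",(r.inv().apply(np.array(p)-s["tool_pos"])/100).round(3),"turn",(np.degrees((r.inv()*t).as_rotvec())/60).round(3),"shift after turn",(t.inv().apply(np.array(p)-s["tool_pos"])/100).round(3))
if __name__=="__main__":
    a=list(map(float,sys.argv[1:]));plan(a[:3],a[3])
    s=sense();print({k:np.round(s[k],2).tolist() for k in("time","tool_pos","tcp_rot","ft_force","wrist_torque","finger_gap","grip_force")})
E
python3 -m jog '0 0 0 0 0 0.14 -1; 0 0 0 0 0 0.14 -1; 0 0 0 0 0 0.14 -1; 0 0 0 0 0 0.15 -1;0 0 0 0 0 0 -1'
python3 w.py 500 -207 400 -17
python3 - <<'E'
from h import *
d=snapshot("wrist");s=sense();print(np.round(d["extrinsics"],3),s["tool_pos"],d["fx"],d["cx"],d["cy"])
E
```

```text
time: 0.82
tool_pos: [177.2, -573.2, 404.5]
tcp_rot: [-180.0, 0.0, -17.0]
ft_force: [-0.4, -0.9, -0.5]
finger_gap: 85.6
grip_force: 0.0
shift [ 2.019 -4.444  0.046] turn [-0.     0.     0.001] shift after turn [ 2.016 -4.446  0.045]
{'time': 0.82, 'tool_pos': [177.21, -573.18, 404.46], 'tcp_rot': [-179.98, 0.01, -16.97], 'ft_force': [-0.37, -0.89, -0.51], 'wrist_torque': [-0.05, -0.03, 0.02], 'finger_gap': 85.64, 'grip_force': 0.0}
[[-2.92000e-01 -9.12000e-01 -2.89000e-01  2.51026e+02]
 [-9.56000e-01  2.79000e-01  8.80000e-02 -5.96078e+02]
 [ 1.00000e-03  3.02000e-01 -9.53000e-01  3.73632e+02]
 [ 0.00000e+00  0.00000e+00  0.00000e+00  1.00000e+00]] [ 177.21116251 -573.18807547  404.4787068 ] 342.52467700315333 277.7448796840764 207.4245451272862
```

```bash
python3 -m jog '0.192 -0.567 0 0 0 0 -1;0.192 -0.567 0 0 0 0 -1;0.192 -0.567 0 0 0 0 -1;0.192 -0.567 0 0 0 0 -1' >/dev/null
python3 -m jog '0.192 -0.567 0 0 0 0 -1;0.192 -0.567 0 0 0 0 -1;0.192 -0.567 0 0 0 0 -1;0.192 -0.567 0 0 0 0 -1;0 0 0 0 0 0 -1'
python3 - <<'E'
from h import *
d=snapshot("wrist");E=np.array(d["extrinsics"]);np.save("wr0.npy",d,allow_pickle=True)
p=E[:3,:3].T@(np.array([530.5,-207,130])-E[:3,3]);u=int(p[0]/p[2]*d["fx"]+d["cx"]);v=int(p[1]/p[2]*d["fy"]+d["cy"]);print(u,v,E[:3,3])
x0,y0=max(u-60,0),max(v-60,0);print(x0,y0)
cv2.imwrite("pics/wr1.png",cv2.resize(d["img"][y0:v+60,x0:u+60],None,fx=5,fy=5,interpolation=cv2.INTER_CUBIC)[:,:,::-1])
E
```

```text
time: 2.0
tool_pos: [458.6, -181.0, 404.7]
tcp_rot: [-179.9, -0.0, -16.5]
ft_force: [-0.4, -0.6, 0.3]
finger_gap: 85.4
grip_force: 0.0
283 100 [ 532.6350713  -203.22354938  373.98775824]
223 40
```

View pics/wr1.png

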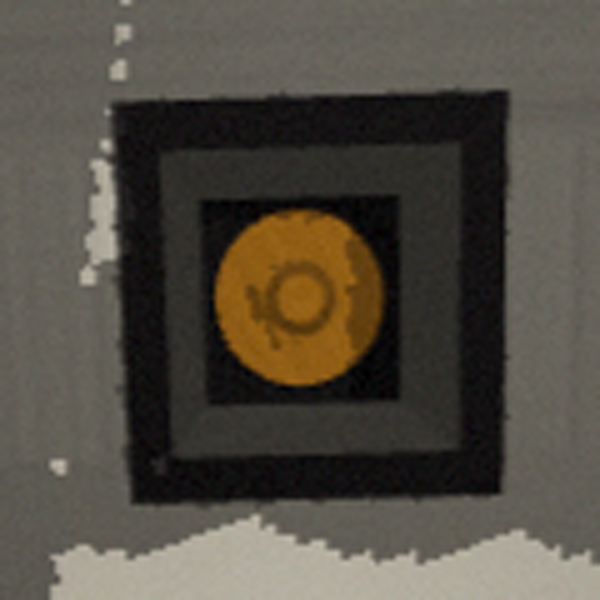

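The wrist crop shows the black rim with its corners at crop (112,102), (508,92), (502,493) and (132,503). The brass stem sits in the middle, with its tip ring at crop (301,297).

```bash
python3 - <<'E'
from h import *
d=np.load("wr0.npy",allow_pickle=True).item()
f=lambda x,y,z:ray(d,(x/5+223-.4,y/5+40-.4),z)
c=np.array([f(x,y,130) for x,y in((112,102),(508,92),(502,493),(132,503))]);print(c.round(1).tolist(),c.mean(0))
i=np.array([f(x,y,130) for x,y in((160,150),(461,142),(460,450),(173,458))]);print("in",i.mean(0))
for e in (c[1]-c[0],c[2]-c[1],c[3]-c[2],c[0]-c[3]):print(np.degrees(np.arctan2(e[1],e[0])),np.linalg.norm(e))
print("floor",np.mean([f(x,y,8) for x,y in((203,198),(400,195),(400,402),(208,404))],0))
print("tip",f(301,297,36),f(301,297,32),"disc",f(300,297,10))
E
python3 w.py 543.5 146 400 -17
```

```text
[[562.2, -189.5], [548.6, -239.8], [498.5, -226.3], [511.9, -176.0]] [ 530.33352159 -207.8902497 ]
in [ 530.36601225 -207.90272812]
-105.15521838108302 52.04518561459831
164.92321194497728 51.921301590657514
75.03821748010901 52.01746081322441
-15.046234943984075 52.096962625094974
floor [ 530.30945586 -208.27720656]
tip [ 531.36359792 -207.80227071] [ 531.34855035 -207.85645872] disc [ 531.32330181 -207.96020349]
shift [-0.117 -3.395  0.047] turn [-0.     0.     0.007] shift after turn [-0.14  -3.394  0.047]
{'time': 2.05, 'tool_pos': [457.71, -182.67, 404.67], 'tcp_rot': [-180.0, 0.01, -16.6], 'ft_force': [0.14, -1.62, 0.56], 'wrist_torque': [-0.1, 0.03, -0.03], 'finger_gap': 84.92, 'grip_force': 0.0}
```

```bash
python3 -m jog '-0.02 -0.566 0 0 0 0 -1;-0.02 -0.566 0 0 0 0 -1;-0.02 -0.566 0 0 0 0 -1' >/dev/null
python3 -m jog '-0.02 -0.566 0 0 0 0 -1;-0.02 -0.566 0 0 0 0 -1;-0.02 -0.566 0 0 0 0 -1;0 0 0 0 0 0 -1;0 0 0 0 0 0 -1'
python3 - <<'E'
from h import *
d=snapshot("wrist");cv2.imwrite("pics/wr2.png",d["img"][:,:,::-1])
k,c=blob(d,(0,150,50),(10,255,255),(100,60,460,400));b=cv2.boxPoints(cv2.minAreaRect(c));print(b)
for z in(168,175):
    p=np.array([ray(d,q,z) for q in b]);print(z,p.mean(0),[(np.linalg.norm(e),np.degrees(np.arctan2(e[1],e[0]))) for e in(p[1]-p[0],p[2]-p[1])])
print(sense()["tool_pos"],sense()["tcp_rot"])
E
```

```text
time: 3.05
tool_pos: [544.9, 142.6, 404.4]
tcp_rot: [179.9, 0.0, -17.0]
ft_force: [0.5, -1.1, -0.1]
finger_gap: 85.3
grip_force: 0.0
[[261. 157.]
 [283. 157.]
 [283. 293.]
 [261. 293.]]
168 [543.21721603 146.10780454] [(np.float64(13.235379135782322), np.float64(-107.01818290501882)), (np.float64(93.22589022241141), np.float64(163.2666520905086))]
175 [545.78818952 145.20549019] [(np.float64(12.78478372164959), np.float64(-107.01818290501892)), (np.float64(90.05203640366489), np.float64(163.26665209050856))]
[544.90235121 142.12959601 404.55421556] [ 1.79953301e+02  7.84596828e-03 -1.70552762e+01]
```

View pics/wr2.png

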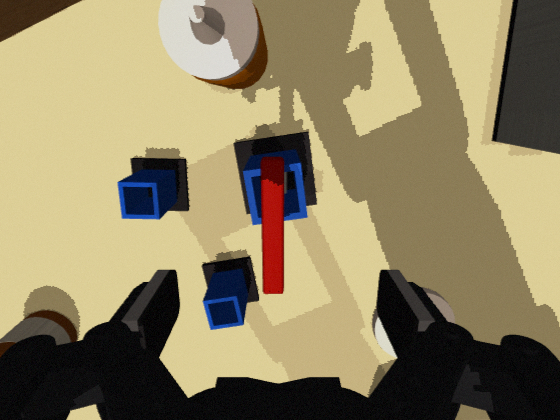

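The wrist view shows the bar from (272,157) to (272,293), the big holder's rim at about (275,195), and the small look-alikes at (140,200) and (225,312). I'll descend and grasp.

```bash
python3 -m jog '0 -0.032 0.4 0 0 0 -1;0 0 0.3 0 0 0 -1;0 0 0.115 0 0 0 -1;0 0 0 0 0 0 -1' 
python3 -m jog '0 0 0 0 0 0 0.3;0 0 0 0 0 0 1;0 0 0 0 0 0 1;0 0 0 0 0 0 1;0 0 0 0 0 0 1' 60
python3 -m jog '0 0 0 0 0 0 1;0 0 0 0 0 0 1' 60; python3 w.py 545 145 470 -17
```

```text
time: 3.6
tool_pos: [545.7, 145.7, 323.0]
tcp_rot: [180.0, 0.1, -17.1]
ft_force: [0.7, -0.2, 1.1]
finger_gap: 85.4
grip_force: 0.0
time: 4.22
tool_pos: [545.9, 146.9, 323.7]
tcp_rot: [-180.0, -0.0, -17.0]
ft_force: [-0.1, -0.4, 3.3]
finger_gap: 13.1
grip_force: 58.9
time: 4.47
tool_pos: [546.0, 146.8, 323.7]
tcp_rot: [-180.0, -0.0, -17.0]
ft_force: [-0.8, -0.7, 5.1]
finger_gap: 12.9
grip_force: 59.0
shift [-0.003  0.02  -1.463] turn [-0.    -0.001 -0.   ] shift after turn [-0.004  0.02  -1.463]
{'time': 4.47, 'tool_pos': [545.95, 146.83, 323.7], 'tcp_rot': [-179.98, -0.04, -17.02], 'ft_force': [-0.76, -0.72, 5.08], 'wrist_torque': [-0.23, 0.14, -0.01], 'finger_gap': 12.89, 'grip_force': 59.05}
```

```bash
python3 -m jog '0 0 -0.1 0 0 0 1;0 0 -0.2 0 0 0 1;0 0 -0.3 0 0 0 1;0 0 -0.4 0 0 0 1;0 0 -0.4 0 0 0 1' 
python3 -m jog '0 0 -0.11 0 0 0 1;0 0 0 0 0 0 1;0 0 0 0 0 0 1;0 0 0 0 0 0 1'
python3 - <<'E'
from h import *
d=snapshot("wrist");np.save("wr3.npy",d,allow_pickle=True);s=sense();print(s["tool_pos"],s["tcp_rot"],s["ft_force"],s["wrist_torque"])
t=snapshot("top");np.save("top3.npy",t,allow_pickle=True)
k,c=blob(d,(0,150,50),(10,255,255),(100,60,460,419));r=cv2.minAreaRect(c);print(r,cv2.boxPoints(r).tolist())
a=cv2.resize(d["img"][130:],None,fx=1.4,fy=1.4)
b=cv2.resize(t["img"][140:230,180:270],None,fx=6,fy=6,interpolation=cv2.INTER_CUBIC)
cv2.imwrite("pics/wr3.png",d["img"][:,:,::-1]);cv2.imwrite("pics/top3.png",b[:,:,::-1])
E
```

```text
time: 5.1
tool_pos: [545.5, 146.8, 465.4]
tcp_rot: [-180.0, -0.0, -17.0]
ft_force: [0.8, 0.7, -3.0]
finger_gap: 13.0
grip_force: 58.8
time: 5.6
tool_pos: [545.5, 146.8, 472.1]
tcp_rot: [179.9, 0.2, -17.0]
ft_force: [0.0, -0.9, -3.4]
finger_gap: 13.2
grip_force: 58.8
[545.57873189 146.78786566 472.4258868 ] [ 1.79927363e+02  1.45844499e-01 -1.70226800e+01] [ 0.17613274  0.58208202 -2.87929342] [ 0.03256471 -0.03047784 -0.05286345]
((277.5, 286.0), (194.0, 37.0), 90.0) [[259.0, 189.0], [296.0, 189.0], [296.0, 383.0], [259.0, 383.0]]
```

View pics/wr3.png

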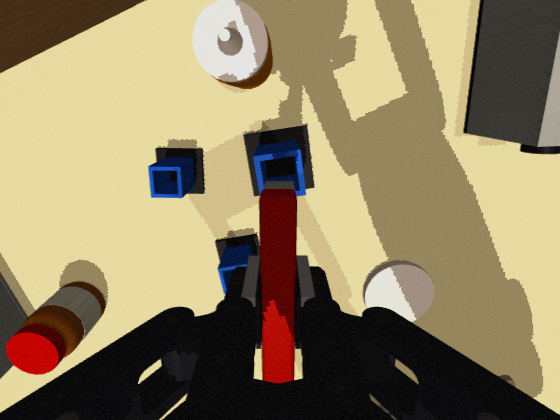

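The wrist view shows the bar gripped centrally, running from row 189 to row 383. The empty big holder is at about (279,168).

```bash
python3 - <<'E'
from h import *
d=np.load("wr3.npy",allow_pickle=True).item()
T=np.array([545.58,146.79]);a=np.radians(-17.02);X=np.array([np.cos(a),np.sin(a)]);Y=np.array([np.sin(a),-np.cos(a)])
for u,v in((277.5,189),(277.5,383),(262,300),(295,300)):
    for z in (324,317): 
        q=ray(d,(u,v),z)-T;print((u,v),z,"tool x,y",q@X,q@Y)
E
```

```text
(277.5, 189) 324 tool x,y 46.52722176566679 0.655716797663957
(277.5, 189) 317 tool x,y 44.69524779012764 0.6678587808111801
(277.5, 383) 324 tool x,y -39.41773610558818 0.6082376317117542
(277.5, 383) 317 tool x,y -46.38951931726481 0.6175401945866233
(262, 300) 324 tool x,y 1.5388016374839228 -5.456245687622183
(262, 300) 317 tool x,y -2.9836372940152365 -5.809620449271767
(295, 300) 324 tool x,y 1.513024162435978 7.5053405106583755
(295, 300) 317 tool x,y -3.0109563522765392 7.927113961388047
```

View pics/top3.png

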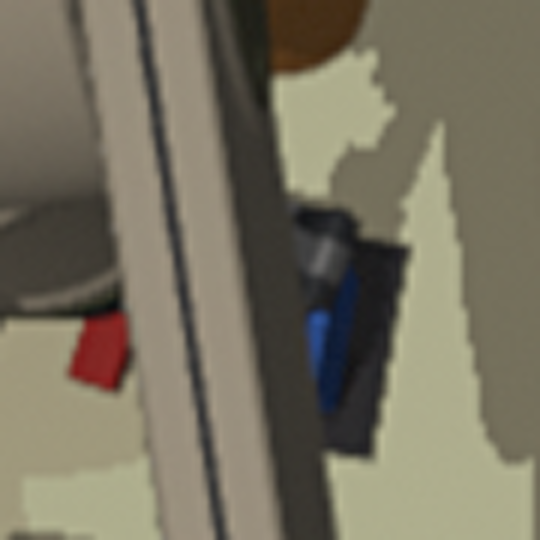

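```bash
python3 -m jog '0.15 0.573 0 0 0 0 1;0.15 0.573 0 0 0 0 1;0.15 0.573 0 0 0 0 1;0.15 0.573 0 0 0 0 1;0.15 0.573 0 0 0 0 1' >/dev/null
python3 -m jog '0.15 0.573 0 0 0 0 1;0 0 0 0 0 -0.17 1;0 0 0 0 0 -0.17 1;0 0 0 0 0 -0.17 1;0 0 0 0 0 -0.17 1'
python3 -m jog '0 0 0 0 0 -0.17 1;0 0 0 0 0 -0.17 1;0 0 0 0 0 -0.17 1;0 0 0 0 0 -0.17 1;0 0 0 0 0 -0.17 1'
python3 -m jog '0 0 0 0 0 0 1;0 0 0 0 0 0 1;0 0 0 0 0 0 1'
python3 w.py 531.2 -208.4 430 75; python3 - <<'E'
from h import *
print(sense()["joint_pos"])
E
```

```text
time: 6.95
tool_pos: [531.1, -208.4, 473.6]
tcp_rot: [-180.0, 0.0, 24.1]
ft_force: [0.3, -0.3, -3.2]
finger_gap: 12.9
grip_force: 59.3
time: 7.58
tool_pos: [531.1, -208.3, 473.6]
tcp_rot: [-179.9, -0.0, 75.1]
ft_force: [0.2, 0.5, -2.3]
finger_gap: 12.9
grip_force: 59.3
time: 7.95
tool_pos: [531.2, -208.3, 474.1]
tcp_rot: [-180.0, -0.0, 74.6]
ft_force: [-0.4, -0.8, -3.3]
finger_gap: 12.8
grip_force: 59.3
shift [-0.001  0.001  0.441] turn [-0.    -0.    -0.006] shift after turn [-0.001  0.001  0.441]
{'time': 7.95, 'tool_pos': [531.16, -208.27, 474.08], 'tcp_rot': [-179.99, -0.0, 74.64], 'ft_force': [-0.35, -0.84, -3.29], 'wrist_torque': [-0.01, -0.01, 0.01], 'finger_gap': 12.8, 'grip_force': 59.31}
[-2.65584499e+01  1.84132581e+00  8.40227515e+01 -1.03466005e-03
  9.41445567e+01 -1.12005547e+01]
```

```bash
python3 -m jog '0 0 0.2 0 0 0 1;0 0 0.05 0 0 0 1;0 0 0.05 0 0 0 1;0 0 0.05 0 0 0 1;0 0 0.05 0 0 0 1'; python3 -m jog '0 0 0.1 0 0 0 1;0 0 0.1 0 0 0 1;0 0 0.1 0 0 0 1;0 0 0 0 0 0 1'; python3 w.py 531.2 -208.4 360 75
```

```text
time: 8.57
tool_pos: [531.2, -208.3, 434.2]
tcp_rot: [180.0, 0.0, 74.8]
ft_force: [0.4, -0.3, -3.0]
finger_gap: 13.3
grip_force: 59.3
time: 9.07
tool_pos: [530.9, -208.1, 402.6]
tcp_rot: [-179.9, -0.0, 74.8]
ft_force: [-0.5, -0.6, -4.1]
finger_gap: 12.8
grip_force: 59.3
shift [-0.002  0.005  0.426] turn [-0.002 -0.    -0.004] shift after turn [-0.002  0.004  0.426]
{'time': 9.07, 'tool_pos': [530.85, -208.1, 402.63], 'tcp_rot': [-179.86, -0.03, 74.78], 'ft_force': [-0.51, -0.58, -4.13], 'wrist_torque': [-0.06, 0.02, -0.05], 'finger_gap': 12.81, 'grip_force': 59.29}
```

Inside with no contact. Going down to just above the stem.

```bash
python3 -m jog '0 0 0.1 0 0 0 1;0 0 0.1 0 0 0 1;0 0 0.1 0 0 0 1;0 0 0.1 0 0 0 1;0 0 0 0 0 0 1'; python3 -m jog '0 0 0.02 0 0 0 1;0 0 0.02 0 0 0 1;0 0 0 0 0 0 1'; python3 -m jog '0 0 0.015 0 0 0 1;0 0 0.015 0 0 0 1;0 0 0 0 0 0 1'
```

```text
time: 9.7
tool_pos: [530.8, -208.1, 362.7]
tcp_rot: [-179.9, -0.0, 74.8]
ft_force: [-0.0, -0.1, -3.3]
finger_gap: 12.7
grip_force: 59.3
time: 10.07
tool_pos: [531.2, -208.3, 360.3]
tcp_rot: [180.0, 0.0, 74.8]
ft_force: [-0.3, 0.1, -2.3]
finger_gap: 13.2
grip_force: 59.3
time: 10.45
tool_pos: [531.1, -208.2, 357.0]
tcp_rot: [-180.0, -0.0, 74.8]
ft_force: [-0.3, 0.2, -3.0]
finger_gap: 12.9
grip_force: 59.3
```

```bash
for i in 1; do python3 -m jog '0 0 0.015 0 0 0 1;0 0 0.015 0 0 0 1;0 0 0 0 0 0 1'|grep -E "pos|force"; done; python3 -m jog '0 0 0.015 0 0 0 1;0 0 0 0 0 0 1'|grep -E "pos|ft_f"; python3 -m jog '0 0 0.01 0 0 0 1;0 0 0 0 0 0 1'|grep -E "pos|ft_f"
```

```text
tool_pos: [531.1, -208.2, 353.9]
ft_force: [-0.1, 0.6, -3.1]
grip_force: 59.3
tool_pos: [531.1, -208.3, 352.5]
ft_force: [-0.9, 0.2, -3.0]
tool_pos: [531.1, -208.2, 351.6]
ft_force: [0.4, -0.6, -3.8]
```

```bash
python3 -m jog '0 0 0.01 0 0 0 1;0 0 0 0 0 0 1'|grep -E "pos|ft_f"; python3 -m jog '0 0 0.01 0 0 0 1;0 0 0 0 0 0 1'|grep -E "pos|ft_f"; python3 -m jog '0 0 0.01 0 0 0 1;0 0 0 0 0 0 1'|grep -E "pos|ft_f"
```

```text
tool_pos: [531.1, -208.3, 350.6]
ft_force: [0.3, -0.3, -2.2]
tool_pos: [531.1, -208.3, 349.6]
ft_force: [-0.3, -0.7, -2.6]
tool_pos: [531.2, -208.2, 348.6]
ft_force: [0.1, -0.1, -3.0]
```

```bash
python3 w.py 531.2 -208.4 345 75
```

```text
shift [-0.001  0.001  0.036] turn [-0.    -0.    -0.004] shift after turn [-0.001  0.001  0.036]
{'time': 12.08, 'tool_pos': [531.17, -208.25, 348.63], 'tcp_rot': [-180.0, -0.01, 74.77], 'ft_force': [0.12, -0.09, -3.02], 'wrist_torque': [0.08, -0.1, -0.03], 'finger_gap': 12.77, 'grip_force': 59.34}
```

```bash
for k in 1; do python3 -m jog '0 0 0.007 0 0 0 1;0 0 0 0 0 0 1'|grep -E "pos|ft_f"; python3 -m jog '0 0 0.007 0 0 0 1;0 0 0 0 0 0 1'|grep -E "pos|ft_f"; python3 -m jog '0 0 0.005 0 0 0 1;0 0 0 0 0 0 1'|grep -E "pos|ft_f";done
```

```text
tool_pos: [531.2, -208.2, 348.0]
ft_force: [0.3, 0.6, -2.6]
tool_pos: [531.3, -208.3, 347.6]
ft_force: [-0.1, 0.7, -0.1]
tool_pos: [531.4, -208.4, 347.5]
ft_force: [0.4, 0.4, 2.6]
```

Contact at TCP z of about 347.6, pressing with about 6 N. I'll turn slowly clockwise and watch for the drop.

```bash
python3 -m jog '0 -0.0005 0 0 0 0.05 1;0 -0.0005 0 0 0 0.05 1;0 0 0 0 0 0 1'|grep -E "pos|ft_f|rot"; python3 -m jog '0 -0.0005 0 0 0 0.05 1;0 -0.0005 0 0 0 0.05 1;0 -0.0005 0 0 0 0.05 1;0 0 0 0 0 0 1'|grep -E "pos|ft_f|rot"; python3 -m jog '0 -0.0005 0 0 0 0.05 1;0 -0.0005 0 0 0 0.05 1;0 -0.0005 0 0 0 0.05 1;0 0 0 0 0 0 1'|grep -E "pos|ft_f|rot"; python3 w.py 531.2 -208.4 345 75
```

```text
tool_pos: [531.2, -208.3, 347.4]
tcp_rot: [179.9, 0.0, 68.8]
ft_force: [0.2, 0.2, 3.5]
tool_pos: [531.1, -208.2, 347.3]
tcp_rot: [180.0, -0.0, 59.8]
ft_force: [-1.0, 1.5, 5.2]
tool_pos: [531.0, -208.1, 347.3]
tcp_rot: [180.0, -0.0, 50.8]
ft_force: [-0.5, 1.8, 6.2]
shift [-0.     0.003  0.023] turn [ 0.001 -0.    -0.403] shift after turn [-0.002  0.003  0.023]
{'time': 14.2, 'tool_pos': [530.96, -208.14, 347.35], 'tcp_rot': [179.95, -0.01, 50.84], 'ft_force': [-0.49, 1.85, 6.24], 'wrist_torque': [0.32, 0.16, 0.02], 'finger_gap': 12.72, 'grip_force': 60.48}
```

```bash
python3 -m jog '0 -0.0005 -0.003 0 0 0.05 1;0 -0.0005 0 0 0 0.05 1;0 -0.0005 0 0 0 0.05 1;0 0 0 0 0 0 1'|grep -E "pos|ft_f|rot"; python3 -m jog '0 -0.0005 0 0 0 0.05 1;0 -0.0005 0 0 0 0.05 1;0 -0.0005 0 0 0 0.05 1;0 0 0 0 0 0 1'|grep -E "pos|ft_f|rot"; python3 -m jog '0 -0.0005 0 0 0 0.05 1;0 -0.0005 0 0 0 0.05 1;0 -0.0005 0 0 0 0.05 1;0 0 0 0 0 0 1'|grep -E "pos|ft_f|rot"; python3 w.py 531.2 -208.4 345 75
```

```text
tool_pos: [530.8, -208.0, 347.4]
tcp_rot: [180.0, -0.0, 41.9]
ft_force: [-0.4, 1.0, 3.6]
tool_pos: [530.7, -207.9, 347.3]
tcp_rot: [180.0, -0.0, 32.9]
ft_force: [-0.5, 0.5, 4.5]
tool_pos: [530.6, -207.8, 347.2]
tcp_rot: [180.0, -0.0, 23.9]
ft_force: [0.1, 1.5, 4.5]
shift [0.003 0.008 0.022] turn [ 0.    -0.    -0.851] shift after turn [-0.005  0.008  0.022]
{'time': 15.7, 'tool_pos': [530.59, -207.75, 347.2], 'tcp_rot': [179.99, -0.01, 23.91], 'ft_force': [0.12, 1.48, 4.53], 'wrist_torque': [0.4, 0.06, 0.01], 'finger_gap': 12.61, 'grip_force': 60.36}
```

```bash
python3 -m jog '0 -0.0005 0 0 0 0.05 1;0 -0.0005 0 0 0 0.05 1;0 -0.0005 0 0 0 0.05 1;0 0 0 0 0 0 1'|grep -E "pos|ft_f|rot"; python3 -m jog '0 -0.0005 0 0 0 0.05 1;0 -0.0005 0 0 0 0.05 1;0 -0.0005 0 0 0 0.05 1;0 0 0 0 0 0 1'|grep -E "pos|ft_f|rot"; python3 -m jog '0 -0.0005 0 0 0 0.05 1;0 -0.0005 0 0 0 0.05 1;0 -0.0005 0 0 0 0.05 1;0 0 0 0 0 0 1'|grep -E "pos|ft_f|rot"; python3 w.py 531.2 -208.4 345 75
```

```text
tool_pos: [530.5, -207.5, 347.1]
tcp_rot: [-180.0, -0.0, 14.9]
ft_force: [-0.0, 2.0, 4.3]
tool_pos: [530.3, -207.4, 346.1]
tcp_rot: [-180.0, 0.1, 5.9]
ft_force: [0.8, 0.2, -3.0]
tool_pos: [530.4, -207.2, 346.3]
tcp_rot: [-180.0, 0.0, -3.1]
ft_force: [2.0, 1.1, -3.4]
shift [0.009 0.012 0.013] turn [-1.000e-03  0.000e+00 -1.301e+00] shift after turn [-0.01   0.011  0.013]
{'time': 17.2, 'tool_pos': [530.36, -207.18, 346.28], 'tcp_rot': [-179.97, 0.04, -3.07], 'ft_force': [2.02, 1.09, -3.44], 'wrist_torque': [0.25, -0.63, -0.01], 'finger_gap': 12.9, 'grip_force': 59.24}
```

It dropped (Fz back to −3 at yaw 6°). Now following it down.

```bash
python3 -m jog '0 0 0 0 0 -0.05 1;0 0 0.01 0 0 0 1;0 0 0 0 0 0 1'|grep -E "pos|ft_f|rot"; python3 -m jog '0 0 0.01 0 0 0 1;0 0 0 0 0 0 1'|grep -E "pos|ft_f|rot"; python3 w.py 531.2 -208.4 345 75
```

```text
tool_pos: [530.4, -207.3, 345.8]
tcp_rot: [-180.0, 0.0, -0.2]
ft_force: [1.9, 1.4, -3.8]
tool_pos: [530.4, -207.3, 345.0]
tcp_rot: [-180.0, 0.0, -0.2]
ft_force: [2.7, 0.7, -3.0]
shift [0.008 0.011 0.   ] turn [-0.     0.    -1.254] shift after turn [-0.009  0.01   0.   ]
{'time': 17.82, 'tool_pos': [530.44, -207.29, 345.04], 'tcp_rot': [-180.0, 0.0, -0.22], 'ft_force': [2.66, 0.72, -3.03], 'wrist_torque': [0.3, -0.48, 0.01], 'finger_gap': 13.12, 'grip_force': 59.48}
```

```bash
python3 -m jog '0 0 0.015 0 0 0 1;0 0 0.015 0 0 0 1;0 0 0 0 0 0 1'|grep -E "pos|ft_f"; python3 -m jog '0 0 0.015 0 0 0 1;0 0 0.015 0 0 0 1;0 0 0 0 0 0 1'|grep -E "pos|ft_f"; python3 -m jog '0 0 0.015 0 0 0 1;0 0 0.01 0 0 0 1;0 0 0 0 0 0 1'|grep -E "pos|ft_f"; python3 w.py 531.2 -208.4 331 0
```

```text
tool_pos: [530.4, -207.3, 341.9]
ft_force: [1.9, 1.2, -2.9]
tool_pos: [530.4, -207.3, 338.9]
ft_force: [2.0, 0.7, -3.5]
tool_pos: [530.4, -207.3, 336.5]
ft_force: [1.8, 0.9, -3.2]
shift [0.008 0.011 0.055] turn [-0.     0.    -0.004] shift after turn [0.008 0.011 0.055]
{'time': 18.95, 'tool_pos': [530.42, -207.31, 336.47], 'tcp_rot': [-180.0, 0.01, -0.22], 'ft_force': [1.84, 0.87, -3.16], 'wrist_torque': [0.24, -0.56, -0.03], 'finger_gap': 12.88, 'grip_force': 59.37}
```

```bash
python3 -m jog '0 0 0.015 0 0 0 1;0 0 0.01 0 0 0 1;0 0 0.01 0 0 0 1;0 0 0 0 0 0 1'|grep -E "pos|ft_f"; python3 -m jog '0 0 0.01 0 0 0 1;0 0 0 0 0 0 1'|grep -E "pos|ft_f"; python3 -m jog '0 0 0.01 0 0 0 1;0 0 0 0 0 0 1'|grep -E "pos|ft_f";python3 -m jog '0 0 0.005 0 0 0 1;0 0 0 0 0 0 1'|grep -E "pos|ft_f"
```

```text
tool_pos: [530.4, -207.3, 333.0]
ft_force: [2.1, -0.7, -2.6]
tool_pos: [530.4, -207.3, 332.0]
ft_force: [2.1, 1.5, -3.1]
tool_pos: [530.4, -207.3, 331.0]
ft_force: [2.2, 0.7, -2.5]
tool_pos: [530.4, -207.3, 330.6]
ft_force: [1.9, 1.9, -1.8]
```

```bash
python3 -m jog '0.004 0.001 -0.004 0 0 0 1;0 -0.0008 0 0 0 0.08 1;0 -0.0008 0 0 0 0.08 1;0 0 0 0 0 0 1'|grep -E "rot"; python3 w.py 531 -207.4 331 0|tail -1; python3 -m jog '0 -0.0008 0 0 0 0.08 1;0 -0.0008 0 0 0 0.08 1;0 -0.0008 0 0 0 0.08 1;0 0 0 0 0 0 1'|grep -E "rot"; python3 w.py 531 -207.4 331 0|tail -1
```

```text
tcp_rot: [-180.0, 0.0, -9.8]
{'time': 20.7, 'tool_pos': [530.79, -207.18, 330.68], 'tcp_rot': [-179.99, 0.03, -9.79], 'ft_force': [1.53, 0.54, -3.49], 'wrist_torque': [0.28, -0.71, 0.07], 'finger_gap': 12.53, 'grip_force': 59.19}
tcp_rot: [180.0, 0.0, -24.1]
{'time': 21.2, 'tool_pos': [530.84, -207.05, 330.7], 'tcp_rot': [179.99, 0.02, -24.1], 'ft_force': [1.87, 1.14, -4.86], 'wrist_torque': [0.12, -0.7, 0.05], 'finger_gap': 12.84, 'grip_force': 59.07}
```

```bash
python3 -m jog '0.002 -0.0008 0 0 0 0.08 1;0.002 -0.0008 0 0 0 0.08 1;0 -0.0005 0 0 0 0.05 1;0 0 0 0 0 0 1'|grep -E "rot"; python3 w.py 531 -207.4 331 0|tail -1; python3 -m jog '0 -0.0003 0 0 0 0.025 1;0 -0.0003 0 0 0 0.025 1;0 0 0 0 0 0 1'|grep -E "rot"; python3 w.py 531 -207.4 331 0|tail -1;python3 -m jog '0 -0.0003 0 0 0 0.025 1;0 -0.0003 0 0 0 0.025 1;0 0 0 0 0 0 1'|grep -E "rot"; python3 w.py 531 -207.4 331 0|tail -1
```

```text
tcp_rot: [180.0, 0.0, -36.7]
{'time': 21.7, 'tool_pos': [531.24, -207.08, 330.72], 'tcp_rot': [179.98, 0.02, -36.66], 'ft_force': [0.66, 0.17, -5.18], 'wrist_torque': [-0.01, -0.59, 0.06], 'finger_gap': 12.67, 'grip_force': 59.02}
tcp_rot: [180.0, 0.0, -39.8]
{'time': 22.08, 'tool_pos': [531.31, -206.96, 330.74], 'tcp_rot': [179.99, 0.03, -39.82], 'ft_force': [1.73, -0.89, -6.57], 'wrist_torque': [-0.02, -0.53, 0.07], 'finger_gap': 12.64, 'grip_force': 58.82}
tcp_rot: [180.0, 0.0, -42.9]
{'time': 22.45, 'tool_pos': [531.36, -206.91, 330.77], 'tcp_rot': [179.99, 0.02, -42.85], 'ft_force': [2.05, -0.33, -8.74], 'wrist_torque': [-0.11, -0.56, 0.05], 'finger_gap': 12.98, 'grip_force': 58.65}
```

```bash
python3 -m jog '0 -0.0003 0.004 0 0 0.025 1;0 -0.0003 0 0 0 0.025 1;0 0 0 0 0 0 1'|grep -E "rot"; python3 w.py 531 -207.4 331 0|tail -1; python3 -m jog '0 -0.0003 0 0 0 0.025 1;0 -0.0003 0 0 0 0.025 1;0 0 0 0 0 0 1'|grep -E "rot"; python3 w.py 531 -207.4 331 0|tail -1;python3 -m jog '0 -0.0003 0 0 0 0.025 1;0 -0.0003 0 0 0 0.025 1;0 0 0 0 0 0 1'|grep -E "rot"; python3 w.py 531 -207.4 331 0|tail -1
```

```text
tcp_rot: [-180.0, -0.0, -45.9]
{'time': 22.82, 'tool_pos': [531.51, -206.9, 330.75], 'tcp_rot': [-180.0, -0.01, -45.86], 'ft_force': [0.68, 0.75, -6.5], 'wrist_torque': [-0.11, -0.38, 0.13], 'finger_gap': 12.89, 'grip_force': 58.96}
tcp_rot: [-180.0, -0.0, -48.9]
{'time': 23.2, 'tool_pos': [531.56, -206.87, 330.74], 'tcp_rot': [-180.0, -0.01, -48.86], 'ft_force': [0.59, -0.34, -5.26], 'wrist_torque': [-0.11, -0.3, 0.15], 'finger_gap': 12.81, 'grip_force': 59.07}
tcp_rot: [-180.0, -0.0, -51.9]
{'time': 23.58, 'tool_pos': [531.61, -206.84, 330.73], 'tcp_rot': [-180.0, -0.01, -51.86], 'ft_force': [1.07, -0.94, -4.11], 'wrist_torque': [-0.19, -0.28, 0.08], 'finger_gap': 12.69, 'grip_force': 59.17}
```

```bash
for k in 1; do python3 -m jog '0 -0.0003 0 0 0 0.025 1;0 -0.0003 0 0 0 0.025 1;0 0 0 0 0 0 1'|grep -E "rot"; python3 w.py 531 -207.4 331 0|tail -1; python3 -m jog '0 -0.0003 0 0 0 0.025 1;0 0 0 0 0 0 1'|grep -E "rot"; python3 w.py 531 -207.4 331 0|tail -1;python3 -m jog '0 -0.0003 0 0 0 0.025 1;0 0 0 0 0 0 1'|grep -E "rot"; python3 w.py 531 -207.4 331 0|tail -1; done
```

```text
tcp_rot: [-180.0, -0.0, -54.9]
{'time': 23.95, 'tool_pos': [531.66, -206.79, 330.71], 'tcp_rot': [-180.0, -0.01, -54.85], 'ft_force': [2.36, -1.36, -3.34], 'wrist_torque': [-0.19, -0.28, 0.11], 'finger_gap': 12.59, 'grip_force': 59.26}
tcp_rot: [-180.0, -0.0, -56.3]
{'time': 24.2, 'tool_pos': [531.69, -206.75, 330.68], 'tcp_rot': [-180.0, -0.01, -56.35], 'ft_force': [0.78, -0.3, -3.49], 'wrist_torque': [-0.22, -0.29, 0.29], 'finger_gap': 12.92, 'grip_force': 59.32}
tcp_rot: [-180.0, -0.0, -57.9]
{'time': 24.45, 'tool_pos': [531.71, -206.74, 330.69], 'tcp_rot': [-180.0, -0.01, -57.85], 'ft_force': [1.17, -1.0, -1.62], 'wrist_torque': [-0.21, -0.26, 0.39], 'finger_gap': 12.78, 'grip_force': 59.41}
```

Stop reached: the moment rose to 0.39 N m. I'll unload, centre within the slack, and lift.

```bash
python3 -m jog '0 0 0 0 0 -0.02 1;0 0.0005 0 0 0 -0.05 1;0 0.0005 0 0 0 -0.05 1;0 0 0 0 0 0 1'|grep -E "rot"; python3 w.py 531 -207.4 331 0|tail -1; python3 -m jog '0 0 -0.03 0 0 0 1;0 0 -0.03 0 0 0 1;0 0 -0.03 0 0 0 1;0 0 0 0 0 0 1'; python3 -m jog '0 0 -0.06 0 0 0 1;0 0 -0.06 0 0 0 1;0 0 -0.06 0 0 0 1;0 0 0 0 0 0 1'; python3 w.py 531 -207.4 475 -52
```

```text
tcp_rot: [-180.0, 0.0, -50.6]
{'time': 24.95, 'tool_pos': [531.58, -206.78, 330.64], 'tcp_rot': [-180.0, 0.0, -50.61], 'ft_force': [1.57, -0.4, -2.37], 'wrist_torque': [-0.21, -0.26, 0.03], 'finger_gap': 12.7, 'grip_force': 59.38}
time: 25.45
tool_pos: [531.7, -206.8, 340.1]
tcp_rot: [-180.0, -0.0, -50.6]
ft_force: [0.1, -0.1, -2.7]
finger_gap: 12.9
grip_force: 59.4
time: 25.95
tool_pos: [531.8, -206.9, 358.5]
tcp_rot: [-180.0, -0.1, -50.6]
ft_force: [-0.1, -0.3, -3.6]
finger_gap: 12.9
grip_force: 59.4
shift [ 0.     0.009 -1.165] turn [-0.001 -0.001  0.023] shift after turn [-1.000e-03  1.000e-02 -1.165e+00]
{'time': 25.95, 'tool_pos': [531.8, -206.86, 358.54], 'tcp_rot': [-179.97, -0.07, -50.62], 'ft_force': [-0.08, -0.31, -3.61], 'wrist_torque': [-0.03, -0.02, -0.01], 'finger_gap': 12.92, 'grip_force': 59.4}
```

```bash
python3 -m jog '0 0 -0.1 0 0 0 1;0 0 -0.2 0 0 0 1;0 0 -0.3 0 0 0 1;0 0 -0.3 0 0 0 1;0 0 -0.3 0 0 0 1'|grep -E "pos|ft_f"; python3 -m jog '0 0 0 0 0 -0.14 1;0 0 0 0 0 -0.14 1;0 0 0 0 0 -0.14 1;0 0 0 0 0 -0.14 1;0 0 0 0 0 0 1'; python3 -m jog '0 0 0 0 0 0 1'|grep time; python3 w.py 546 146.8 475 -17
```

```text
tool_pos: [531.5, -206.7, 480.4]
ft_force: [0.1, 0.7, -3.4]
time: 27.2
tool_pos: [531.6, -206.8, 479.1]
tcp_rot: [180.0, -0.1, -17.1]
ft_force: [0.8, 0.7, -2.8]
finger_gap: 12.7
grip_force: 59.3
time: 27.32
shift [-0.908 -3.42   0.033] turn [ 0.    -0.001 -0.003] shift after turn [-0.896 -3.423  0.034]
{'time': 27.32, 'tool_pos': [531.58, -206.78, 478.45], 'tcp_rot': [179.99, -0.05, -17.21], 'ft_force': [0.38, -0.12, -2.86], 'wrist_torque': [0.04, -0.0, -0.02], 'finger_gap': 12.71, 'grip_force': 59.33}
```

```bash
python3 -m jog '-0.15 -0.57 0 0 0 0 1;-0.15 -0.57 0 0 0 0 1;-0.15 -0.57 0 0 0 0 1;-0.15 -0.57 0 0 0 0 1;-0.15 -0.57 0 0 0 0 1'>/dev/null;  python3 -m jog '0 0 0 0 0 0 1;0 0 0 0 0 0 1;0 0 0 0 0 0 1;0 0 0 0 0 0 1'
python3 - <<'E'
from h import *
d=snapshot("wrist");np.save("wr4.npy",d,allow_pickle=True)
E=np.array(d["extrinsics"]);p=E[:3,:3].T@(np.array([545,144,90])-E[:3,3]);u=int(p[0]/p[2]*d["fx"]+d["cx"]);v=int(p[1]/p[2]*d["fy"]+d["cy"])
x0,y0=u-60,v-50;print(x0,y0);cv2.imwrite("pics/wr4.png",cv2.resize(d["img"][y0:y0+100,x0:x0+120],None,fx=5,fy=5,interpolation=cv2.INTER_CUBIC)[:,:,::-1])
E
```

```text
time: 28.45
tool_pos: [543.4, 86.5, 477.6]
tcp_rot: [180.0, -0.0, -17.2]
ft_force: [-0.2, 0.5, -2.5]
finger_gap: 12.5
grip_force: 59.6
165 139
```

View pics/wr4.png

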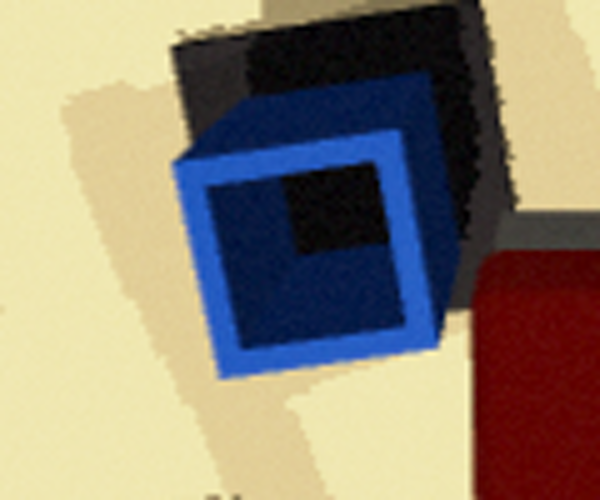

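The crop shows the holder's light-blue rim with outer corners at crop (175,162), (402,128), (440,347) and (220,378). The holder is empty.

```bash
python3 - <<'E'
from h import *
d=np.load("wr4.npy",allow_pickle=True).item()
for P in(((175,162),(402,128),(440,347),(220,378)),((207,187),(376,163),(406,326),(238,350))):
    c=np.array([ray(d,(x/5+165-.4,y/5+139-.4),90) for x,y in P]);print(c.mean(0),[(np.linalg.norm(e).round(1),np.degrees(np.arctan2(e[1],e[0])).round(1)) for e in np.roll(c,-1,0)-c])
E
python3 w.py 546 146.8 475 -17
```

```text
[544.41212273 143.07780354] [(np.float64(48.7), np.float64(-98.6)), (np.float64(48.8), np.float64(171.0)), (np.float64(49.1), np.float64(81.2)), (np.float64(48.6), np.float64(-9.4))]
[544.20008612 143.73431341] [(np.float64(36.4), np.float64(-99.0)), (np.float64(36.4), np.float64(171.2)), (np.float64(37.3), np.float64(81.3)), (np.float64(36.6), np.float64(-10.1))]
shift [-0.153 -0.583  0.026] turn [ 0.    -0.    -0.002] shift after turn [-0.151 -0.583  0.026]
{'time': 28.5, 'tool_pos': [543.41, 86.6, 477.63], 'tcp_rot': [180.0, -0.0, -17.14], 'ft_force': [-0.52, -0.15, -3.94], 'wrist_torque': [-0.03, 0.03, 0.03], 'finger_gap': 12.81, 'grip_force': 59.58}
```

```bash
python3 -m jog '0 0 0 0 0 -0.13 1;0 0 0 0 0 0 1' >/dev/null; python3 w.py 543.6 144 440 -9.3
```

```text
shift [-0.09  -0.562  0.376] turn [-0.  0. -0.] shift after turn [-0.09  -0.562  0.376]
{'time': 28.75, 'tool_pos': [543.38, 87.07, 477.61], 'tcp_rot': [-180.0, 0.0, -9.33], 'ft_force': [0.12, 0.03, -3.35], 'wrist_torque': [-0.01, 0.02, -0.04], 'finger_gap': 13.17, 'grip_force': 59.59}
```

```bash
python3 -m jog '-0.045 -0.281 0 0 0 0 1;-0.045 -0.281 0 0 0 0 1;0 0 0.3 0 0 0 1;0 0 0.3 0 0 0 1;0 0 0 0 0 0 1'; python3 w.py 543.6 144 400 -9.3; python3 -m jog '0 0 0.1 0 0 0 1;0 0 0.1 0 0 0 1;0 0 0.1 0 0 0 1;0 0 0 0 0 0 1'; python3 w.py 543.6 144 326 -9.3
```

```text
time: 29.38
tool_pos: [542.6, 144.3, 414.6]
tcp_rot: [179.9, 0.3, -9.4]
ft_force: [-1.4, -0.2, -3.0]
finger_gap: 13.1
grip_force: 59.6
shift [0.011 0.001 0.146] turn [ 0.002  0.005 -0.002] shift after turn [0.01  0.001 0.146]
{'time': 29.38, 'tool_pos': [542.64, 144.29, 414.57], 'tcp_rot': [179.89, 0.32, -9.39], 'ft_force': [-1.44, -0.23, -3.03], 'wrist_torque': [-0.02, 0.03, -0.02], 'finger_gap': 13.09, 'grip_force': 59.59}
time: 29.88
tool_pos: [543.1, 144.5, 386.5]
tcp_rot: [180.0, 0.1, -9.2]
ft_force: [-0.4, 0.6, -3.1]
finger_gap: 12.6
grip_force: 59.5
shift [0.006 0.004 0.605] turn [0.001 0.002 0.001] shift after turn [0.005 0.004 0.605]
{'time': 29.88, 'tool_pos': [543.14, 144.51, 386.46], 'tcp_rot': [179.97, 0.1, -9.24], 'ft_force': [-0.45, 0.58, -3.12], 'wrist_torque': [-0.04, 0.0, 0.0], 'finger_gap': 12.59, 'grip_force': 59.55}
```

```bash
python3 -m jog '0 0 0.15 0 0 0 1;0 0 0.15 0 0 0 1;0 0 0.15 0 0 0 1;0 0 0.1 0 0 0 1;0 0 0 0 0 0 1'|grep -E "pos|ft_f"; python3 -m jog '0 0 0.03 0 0 0 1;0 0 0.02 0 0 0 1;0 0 0 0 0 0 1'|grep -E "pos|ft_f"; python3 -m jog '0 0 0.01 0 0 0 1;0 0 0.01 0 0 0 1;0 0 0 0 0 0 1'|grep -E "pos|ft_f"
```

```text
tool_pos: [543.0, 144.5, 331.2]
ft_force: [0.4, 0.1, -2.5]
tool_pos: [543.5, 144.6, 327.8]
ft_force: [0.4, -1.4, -3.1]
tool_pos: [543.4, 144.6, 325.5]
ft_force: [0.0, -0.3, -3.2]
```

```bash
python3 -m jog '0 0 0.01 0 0 0 1;0 0 0 0 0 0 1'|grep -E "pos|ft_f"; python3 -m jog '0 0 0.008 0 0 0 1;0 0 0 0 0 0 1'|grep -E "pos|ft_f"; python3 -m jog '0 0 0.005 0 0 0 1;0 0 0 0 0 0 1'|grep -E "pos|ft_f"
```

```text
tool_pos: [543.4, 144.6, 324.5]
ft_force: [0.1, 0.7, -3.0]
tool_pos: [543.4, 144.6, 323.8]
ft_force: [0.7, 0.5, -2.6]
tool_pos: [543.6, 144.6, 323.8]
ft_force: [-1.1, -0.2, 1.4]
```

On the floor. Release and retreat.

```bash
python3 -m jog '0 0 0 0 0 0 0.6;0 0 0 0 0 0 0.2;0 0 0 0 0 0 -0.3;0 0 0 0 0 0 -1;0 0 0 0 0 0 -1'; python3 -m jog '0 0 0 0 0 0 -1;0 0 -0.1 0 0 0 -1;0 0 -0.2 0 0 0 -1;0 0 -0.4 0 0 0 -1;0 0 -0.4 0 0 0 -1'; python3 -m jog '0 0 0 0 0 0 -1;0 0 0 0 0 0 -1;0 0 0 0 0 0 -1'
python3 - <<'E'
from h import *
d=snapshot("wrist");t=snapshot("scene")
k,c=blob(d,(0,150,50),(10,255,255),(100,60,460,400));b=cv2.boxPoints(cv2.minAreaRect(c));p=np.array([ray(d,q,175) for q in b]);print(p.mean(0),[np.linalg.norm(e).round(1) for e in np.diff(p,axis=0)])
cv2.imwrite("pics/end.png",np.hstack([cv2.resize(d["img"],(400,300)),cv2.resize(t["img"],(400,300))])[:,:,::-1])
E
```

```text
time: 32.62
tool_pos: [543.4, 144.6, 323.3]
tcp_rot: [-180.0, -0.0, -9.2]
ft_force: [-0.6, 1.2, 0.0]
finger_gap: 84.7
grip_force: 0.0
time: 33.25
tool_pos: [543.3, 144.6, 436.2]
tcp_rot: [-180.0, -0.1, -9.2]
ft_force: [0.5, -0.5, 0.2]
finger_gap: 85.6
grip_force: 0.0
time: 33.62
tool_pos: [543.1, 144.6, 432.3]
tcp_rot: [180.0, 0.1, -9.2]
ft_force: [-0.3, 0.3, 0.0]
finger_gap: 85.2
grip_force: 0.0
[543.57584831 143.48257852] [np.float64(89.7), np.float64(13.8), np.float64(89.7)]
```

View pics/end.png

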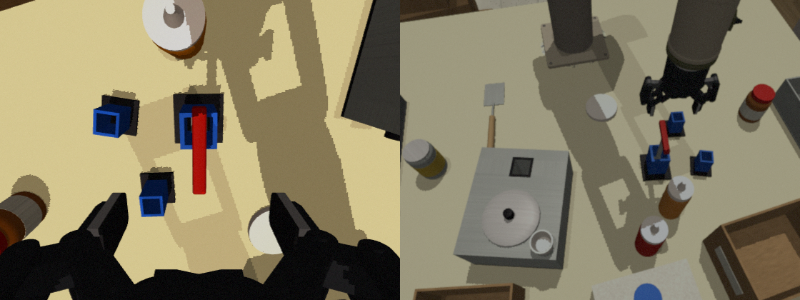

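The wrist and scene views show the key standing upright in the big holder (bar at (199,150) left), the gripper clear and open, and the bystanders in their original places.

```bash
python3 -c "
from bench import *
print(hand_in())"
```

```text
the job is handed in; nothing more can be done
None
```

The job is handed in, with no verdict returned: I turned the key clockwise until the moment jumped from about 0.1 to 0.39 N m, which I took as the closed stop (the stem angle cannot be read). The key now stands released in its blue holder.

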